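# Close the tile trimming gauge to its red mark

## Task

Set the tile trimming gauge: with a fingertip lightly on top of the brass knurled wheel, roll it until the sliding fence has closed in and its black pointer stands in line with the red gauge mark, then take the hand away. Do not pull the wheel up, do not touch the sliding fence itself, and leave the jar, cup, tiles and wooden tool where they are.

Things in the scene. Friction and masses are not known exactly. Their poses are not given: they have to be found in the camera images.
- gauge: Tile trimming gauge screwed to the bench: wooden bed 150 (x) by 300 (y) by 18 mm thick; origin under its centre on the bench, z up. Green fixed fence at the -y end, 52 mm high; brass wheel in the green fork of a sprung saddle at the +y end (fork cheeks 56 mm high, outer faces at x -26 and +26 mm). The sliding fence between them moves along y and closes towards -y.
- wheel: Brass knurled wheel, 64 mm diameter, 26 mm wide, open above; origin at its centre, at gauge x 0, y 100, z 50 mm; axle along the gauge's x. Rolling its top towards the gauge's -y closes the sliding fence, the other way opens it. The fence travels half as far as the rim (16 mm per rad; 67 mm closing, 8 mm opening from the start). Turning takes about 1 N at the rim; it stays where left.
- wheel_top (a point): Topmost point of the wheel's rim, 82 mm above the bench when untouched (it goes down with the saddle when the wheel is pressed; it does not turn).
- saddle (a joint): Height of the sprung green saddle, m. The saddle carries the fork, wheel, guide rods and sliding fence together. 0 at rest; pressing the wheel from above lowers it (negative) by 1 mm per 3 N to a stop at -5 mm; positive when it is pulled up (to +10 mm).
- fence: Sliding aluminium fence, 90 mm long in the gauge's x (from -65 to +25 mm), 18 mm thick, top 55 mm above the bench. Its inner face, towards -y, is at this body's y = 0. Axes parallel to the gauge's.
- pointer (a point): Tip of the black pointer, a bar 4 mm wide that sticks out of the sliding fence towards the gauge's +x over the white scale; the point is on the pointer's centre line, in the plane of the fence's inner face, 29.5 mm above the bench.
- mark: Red gauge mark fixed flat on the white scale just beyond the pointer's tip: a line 4 mm wide (y), 15 mm long (x), with a red tab at its +x end. Origin on its centre line at the end nearest the pointer; axes parallel to the gauge's. At the start it lies 20 to 50 mm from the pointer towards -y. In line: pointer and mark at the same y in the gauge's frame.
- glaze_jar: Blue glaze jar with white lid, 56 mm diameter, 75 mm tall, loose; origin under its centre. Leave alone.
- cup: Terracotta cup, 68 mm diameter, 70 mm tall, loose; origin under its centre. Leave alone.
- tiles: Loose block of terracotta tiles, 60 by 60 by 24 mm; origin under its centre. Leave alone.
- rib: Wooden modelling tool with a steel end, 155 mm long (y), 22 mm wide, 12 mm high, loose; origin under its middle. Leave alone.

How it is judged:
On the way:
1. a fingertip presses on the wheel (contact force between the fingers and wheel above 0.5 N), for 0.2 s.
At the end, for the whole second after the job is handed in: The pointer's centre line is within 3 mm of the red mark's centre line along the scale, the fence is at rest, and the wheel is released and at its rest height (y of pointer in the frame of mark between -0.003 and 0.003 m and linear speed of fence below 0.005 m/s and value of joint saddle between -0.001 and 0.001 m); the robot touches nothing.
It fails at once if the wheel and its saddle are pulled up more than 3 mm (value of joint saddle above 0.003 m).
It fails at once if the wheel is pressed with more than 40 N (contact force between the fingers and wheel above 40 N).
It fails at once if the robot touches the sliding fence (more than 1 N) (contact force between any of the fingers, the arm and fence above 1 N).
It fails at once if the jar, cup, tiles or wooden tool is moved or lifted more than 15 mm (distance of any of glaze_jar, cup, tiles, rib from where it was at the start of the episode above 0.015 m).
It also fails if it takes over 43 s, if anything falls off the work surface, if the arm or the gripper's body presses on something with over 40 N, if the wrist force passes 120 N, or if a joint passes its speed limit or range.

## Robot

A 7-joint arm with a two-finger parallel gripper is mounted at the origin on the work surface. World frame = base frame: x ahead of the robot, y to its left, z up, the work surface at z = 0. Lengths are in m, angles in rad, forces in N, time in s.
With the tool pointing down it reaches from about 0.425 to 0.825 m from the base axis. Payload 3.6 kg.
Tool frame: the origin (TCP) lies midway between the tips of the shut fingers; the grasp point (between the pads) lies 19 mm behind it; y points along the fingers, x is the direction in which the jaws open and shut, and the axes are right-handed (so a half turn about y gives the same grasp; the last joint's range is limited). The gripper opens to 93 mm and grips with 3 to 60 N. Pads are 15 mm wide; open, the fingers measure 128 mm over their backs; the gripper's body (75 mm by 188 mm) begins 65 mm behind the grasp point.
Start: joints at [-1.264, 0.615, -0.013, 1.423, 0.008, 1.103, -0.04], TCP at [0.213, 0.614, 0.184] pointing down, gripper open.
Joint ranges: [-3.12, 3.12], [-0.3, 2.06], [-1.34, 1.32], [0.26, 2.42], [-1.36, 4.5], [0.01, 1.98], [-2.84, 2.84]. Speed limits (rad/s): [2.79, 2.79, 3.14, 3.14, 3.14, 3.14, 3.14].

## Interface

Orientations are given as a unit quaternion [w, x, y, z].
In Python, from rig import status, imaging, job gives the robot as it stands.
- The arm moves only by the shell command python3 -m pendant 'ROWS' [FORCE]. ROWS is text: rows parted by semicolons, each of 7 numbers parted by spaces: the gripper's target within -1 to 1 (shut at 1, half-way at 0, fully open at -1), then the shift along the tool's x, y, z in cm, then the turn, a rotation vector about the tool's x, y, z in rad. In form: gripper dx dy dz wx wy wz; .... A call has 1 to 8 rows; each row shifts and turns the commanded pose from where the row before left it, along the tool's axes as they then stand; what a row does not reach is not made up. A row lasts 1/12 s, in which the tool goes at most 41.7 mm and 7.16 degrees, less where a joint would pass 70% of its speed; a pose out of reach is approached as far as the arm can. A call is refused whole if a number of a shift passes 4.17 or a number of a turn 0.125, either way. A call with a gripper value outside its range is refused whole. The fingers move at their own pace and stop on an object; FORCE is the grip in N (left out, the last holds). Time passes only in rows, so rows that do not move let the fingers close. It gives the time, the measured TCP pose, the force and the opening at its end, in the units of the state.
- status.sense(): the state, without advancing time (a new reading comes with each control period).
- imaging.grab_frame(name): name is "side" or "top"; returns a dict with "pixels" (400x640x3 uint8, blue, green, red), "range_z" (400x640 float32, m along the optical axis (not along the pixel's ray), 0 where there is no reading), "intrinsics" (3x3 intrinsics, pixels), "dist_coeffs" ([k1, k2, p1, p2, k3] as OpenCV has them; the pictures are not rectified), "pose" (4x4, takes a point from camera to world coordinates). Camera axes: x right, y down, z forward; pixel columns grow to the right and rows downward; lengths in m; the calibration is good to about 2 mm. A picture is of the moment at which its call begins.
- job.finish_job(): hands the job in, once; it reports no verdict.
The state is a dict: "clock": time; "joints": joint angles; "joint_vel": joint speeds; "joint_torque": joint torques, N m; "tcp_pos": TCP position; "orientation": TCP orientation; "wrist_force": force on the tool from outside, world axes, zero at the start; "moment": the same for the moment, N m; "gripper_width": finger opening in m.
Only numpy, scipy, OpenCV 4.12 (cv2) and the standard library are available. Lean on these libraries where they do the work, as an engineer would, in place of code of your own. Each camera call takes 0.05 s, during which the arm holds its last target.

## Working session

There is one attempt and no reset: what is moved stays moved. The work goes in short steps, Python scripts to look and compute and a shell command to move; the robot and the scene stay as the last step left them, time stands still between calls to the robot, and variables do not carry over. Pictures are saved under pics/ and viewed, and the job is handed in when it is done.

```bash
mkdir -p pics; ls
python3 - <<'E'
from rig import status, imaging
import cv2,pickle
print(status.sense())
for n in("side","top"):
    f=imaging.grab_frame(n); cv2.imwrite(f"pics/{n}0.png",f["pixels"]); pickle.dump(f,open(f"{n}0.pkl","wb")); print(f["intrinsics"],f["dist_coeffs"],f["pose"])
E
```

```text
pics
{'clock': 0.0, 'joints': array([-1.26351417,  0.61588242, -0.01263599,  1.4248763 ,  0.00811747,
        1.10342196, -0.04043364]), 'joint_vel': array([-0.00127174,  0.00121676,  0.00071347,  0.00057405, -0.00012861,
       -0.00080519, -0.00064003]), 'joint_torque': array([-1.75254695e-04, -4.58944702e+01,  2.09094174e-01, -1.65741813e+01,
       -6.10662368e-02,  2.02811288e-02,  2.30693740e-04]), 'tcp_pos': array([0.21265181, 0.61330075, 0.18321263]), 'orientation': array([-0.57556773,  0.57663153,  0.40928775, -0.41073276]), 'wrist_force': array([ 0.58711056,  0.40468527, -0.38579537]), 'moment': array([-0.01303426, -0.01648294,  0.04388381]), 'gripper_width': 0.09300260465900884}
[[465.11522756   0.         321.74046895]
 [  0.         465.11522756 201.98395026]
 [  0.           0.           1.        ]] [0.04444203 0.         0.         0.         0.        ] [[ 0.70717903 -0.52142374  0.47750927  0.18279671]
 [-0.70702648 -0.52474514  0.47408447 -0.38211087]
 [ 0.00337178 -0.6728743  -0.73974915  0.71989137]
 [ 0.          0.          0.          1.        ]]
[[444.11784951   0.         318.01159122]
 [  0.         444.11784951 201.71023863]
 [  0.           0.           1.        ]] [-9.31250312e-05  0.00000000e+00  0.00000000e+00  0.00000000e+00
  0.00000000e+00] [[ 0.00185487 -0.99433009  0.10632135  0.49027108]
 [-0.99905193 -0.00646705 -0.04305128  0.01992273]
 [ 0.04349477 -0.1061407  -0.99339939  0.82758183]
 [ 0.          0.          0.          1.        ]]
```

View pics/side0.png

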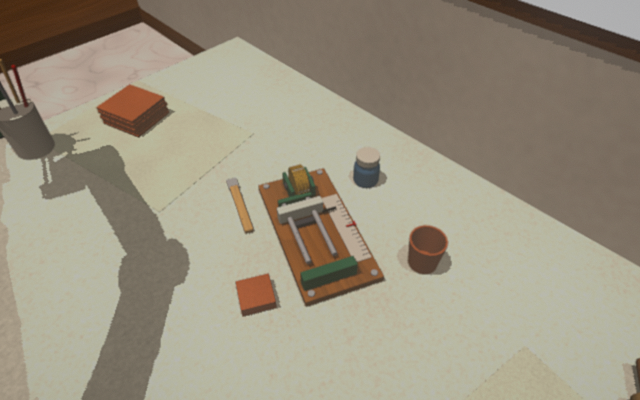

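View pics/top0.png

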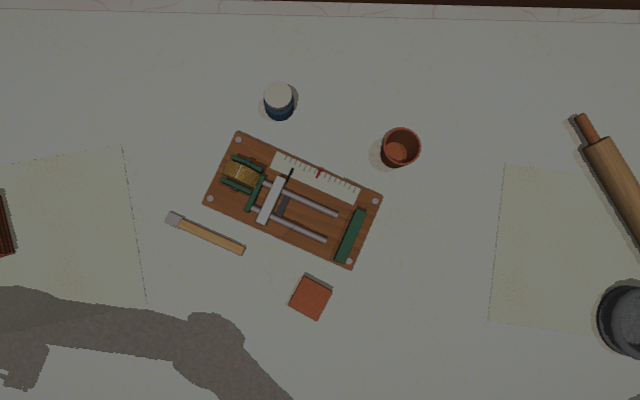

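The gauge is near the centre of both pictures. In the top view the wheel is at about (241,174), the pointer at (291,172) and the red mark at (320,173). I'll zoom in to measure them.

```bash
cat > h.py <<'E'
import numpy as np,cv2,pickle
def ray(f,uv):
    n=cv2.undistortPoints(np.array(uv,float).reshape(-1,1,2),f["intrinsics"],f["dist_coeffs"])[:,0]
    return np.c_[n,np.ones(len(n))]@f["pose"][:3,:3].T, f["pose"][:3,3]
def atz(f,uv,z):
    d,o=ray(f,uv); return o+d*((z-o[2])/d[:,2])[:,None]
def proj(f,P):
    T=np.linalg.inv(f["pose"]); rv,_=cv2.Rodrigues(T[:3,:3])
    return cv2.projectPoints(np.array(P,float).reshape(-1,3),rv,T[:3,3],f["intrinsics"],f["dist_coeffs"])[0][:,0]
def deproj(f,uv):
    n=cv2.undistortPoints(np.array(uv,float).reshape(-1,1,2),f["intrinsics"],f["dist_coeffs"])[:,0]
    z=np.array([f["range_z"][int(round(v)),int(round(u))] for u,v in uv])
    return (np.c_[n,np.ones(len(n))]*z[:,None])@f["pose"][:3,:3].T+f["pose"][:3,3]
E
python3 - <<'E'
from h import *
for n,(x,y,w,h) in {"top":(195,120,195,150),"side":(240,155,150,150)}.items():
    f=pickle.load(open(n+"0.pkl","rb"));c=f["pixels"][y:y+h,x:x+w]
    cv2.imwrite(f"pics/{n}0z.png",cv2.convertScaleAbs(cv2.resize(c,None,fx=4,fy=4,interpolation=cv2.INTER_CUBIC),alpha=1.6))
f=pickle.load(open("top0.pkl","rb"))
hsv=cv2.cvtColor(f["pixels"],cv2.COLOR_BGR2HSV)
print(deproj(f,[(241,174),(320,173),(272,200),(350,235),(279,90),(400,140),(310,298)]))
E
```

```text
[[ 0.61634021  0.11789703  0.08161114]
 [ 0.63014148 -0.01869641  0.01894649]
 [ 0.57530604  0.0666925   0.05617879]
 [ 0.51509432 -0.0698861   0.0513624 ]
 [ 0.76615334  0.05580187  0.07603883]
 [ 0.69420527 -0.16881918  0.01907995]
 [ 0.40365971 -0.00102272  0.02149963]]
```

View pics/top0z.png

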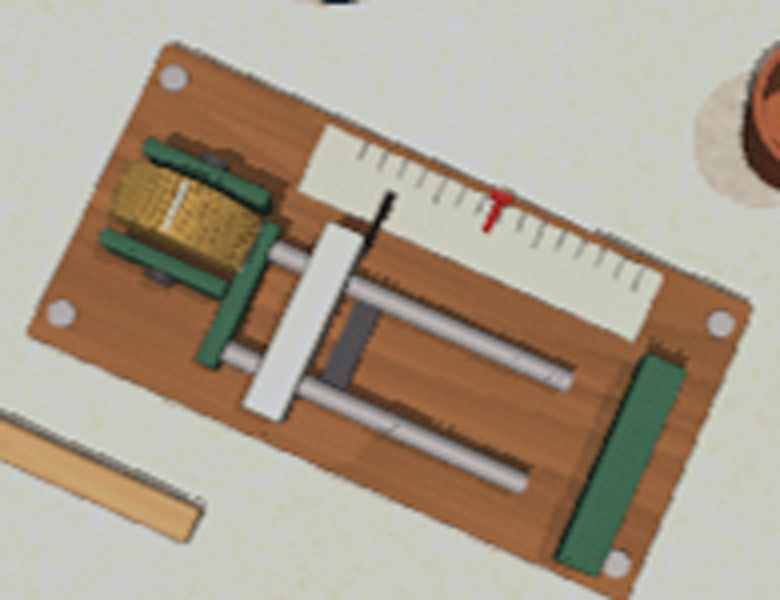

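View pics/side0z.png

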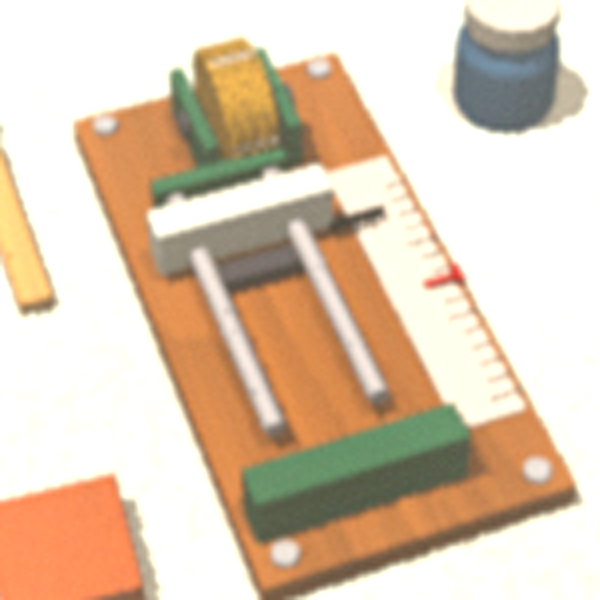

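The zooms show the bed corners, the pointer tip at top-zoom (388,195), the mark line from (487,232) to (500,203), and a white line on the wheel's top.

```bash
cat >> h.py <<'E'
def zt(x,y): return ((x+.5)/4-.5+195,(y+.5)/4-.5+120)
E
python3 - <<'E'
from h import *
f=pickle.load(open("top0.pkl","rb"))
c=atz(f,[zt(*p) for p in [(168,42),(28,335),(630,602),(752,300)]],0.018)
print(c.round(4)); print([np.linalg.norm(c[i]-c[(i+1)%4]).round(4) for i in range(4)])
L=np.array([[75,150],[-75,150],[-75,-150],[75,-150]])/1000.
w=c[:,:2]; H=((L).T@(w-w.mean(0))); U,S,V=np.linalg.svd(H); R=(U@V).T
t=w.mean(0); print("gauge",t,"yaw",np.degrees(np.arctan2(R[1,0],R[0,0])))
g=lambda P:(P[:,:2]-t)@R
print("resid",(g(c)-L).round(4).tolist())
print("pointer",g(atz(f,[zt(389,195),zt(369,243)],.0295)), "mark",g(atz(f,[zt(488,231),zt(499,205)],.0195)))
print("wheel top",t+R@[0,.1],"-y dir",R@[0,-1],"x dir",R@[1,0])
np.savez("g.npz",t=t,R=R)
s=pickle.load(open("side0.pkl","rb"))
# side check
su=lambda x,y:((x+.5)/4-.5+240,(y+.5)/4-.5+155)
print("side pointer",g(atz(s,[su(383,212),su(338,222)],.0295)),"mark",g(atz(s,[su(428,284),su(452,278)],.0195)))
P=deproj(f,[(u,v) for u in range(225,262) for v in range(160,195)]);q=g(P);m=(abs(q[:,0])<.012)&(P[:,2]>.07)
k=np.polyfit(q[m,1],P[m,2],2);print("wheel apex y",-k[1]/2/k[0],"max",P[m,2].max(),"x range",q[m&(P[:,2]>.07),0].min())
from scipy.spatial.transform import Rotation as Ro
from rig import status
o=status.sense()["orientation"];print(Ro.from_quat(np.r_[o[1:],o[0]]).as_matrix().round(3))
E
```

```text
[[ 0.7093  0.136   0.018 ]
 [ 0.5725  0.1961  0.018 ]
 [ 0.4527 -0.0772  0.018 ]
 [ 0.5909 -0.1348  0.018 ]]
[np.float64(0.1494), np.float64(0.2984), np.float64(0.1497), np.float64(0.2955)]
gauge [0.58133903 0.03000792] yaw -23.54926219107914
resid [[-0.0001, -0.0018], [0.0005, -0.0013], [-0.0001, 0.0003], [-0.0004, 0.0027]]
pointer [[0.04922597 0.02475342]
 [0.02538561 0.02403852]] mark [[ 0.05408121 -0.02275233]
 [ 0.06726623 -0.02251761]]
wheel top [0.62129277 0.12167961] -y dir [-0.3995374 -0.9167169] x dir [ 0.9167169 -0.3995374]
side pointer [[0.05074955 0.02272369]
 [0.02750599 0.02468809]] mark [[ 0.05680751 -0.020356  ]
 [ 0.06922659 -0.02113261]]
wheel apex y 0.10020899492583012 max 0.08311920308683773 x range -0.011918418494457565
[[ 0.328 -0.001 -0.945]
 [ 0.945 -0.002  0.328]
 [-0.002 -1.    -0.   ]]
```

The geometry agrees: bed sides measure 149 × 297 mm, and the wheel apex is at gauge y 100, z 82. The fence has about 44–47 mm to close, which is about 92 mm of rim. The tool x axis is already within 4.4° of gauge +y. I'll shut the fingers and move above the wheel.

```bash
python3 -m pendant '1 -1.97 0 -3.42 0 0 0;1 -1.97 0 -3.42 0 0 0;1 -1.97 0 -3.42 0 0 0;1 -1.97 0 -3.42 0 0 0;1 -1.97 0 -3.42 0 0 0;1 -1.97 0 -3.42 0 0 0;1 -1.97 0 -3.42 0 0 0;1 -1.97 0 -3.42 0 0 0' 20
```

```text
clock: 0.77
tcp_pos: [0.4205, 0.3737, 0.184]
orientation: [-0.576, 0.576, 0.41, -0.41]
wrist_force: [-0.2, 0.0, 0.4]
gripper_width: 0.0441
```

```bash
python3 -m pendant '1 -1.97 0 -3.42 0 0 0;1 -1.97 0 -3.42 0 0 0;1 -1.97 0 -3.42 0 0 0;1 -1.97 0 -3.42 0 0 0;1 -1.97 0 -3.42 0 0 0;1 -1.97 0 -3.42 0 0 0;1 -1.97 0 -3.42 0 0 0;1 0 0 0 0 0.077 0'
cat >> h.py <<'E'
def tool():
    from rig import status
    from scipy.spatial.transform import Rotation as Ro
    s=status.sense();o=s["orientation"];Rt=Ro.from_quat(np.r_[o[1:],o[0]]).as_matrix()
    G=np.load("g.npz");t,R=G["t"],G["R"]
    p=s["tcp_pos"];q=R.T@(p[:2]-t)
    print("t",round(s["clock"],2),"gauge xy",q.round(4),"z",p[2].round(4),"F",s["wrist_force"].round(2),"w",round(s["gripper_width"],4))
    R3=np.eye(3);R3[:2,:2]=R
    A=R3.T@Rt; print("tool axes in gauge\n",A.round(3))
    return s,A,q,p
E
python3 -c "
from h import *
s,A,q,p=tool()
print('to start (cm, tool):',(A.T@np.array([-q[0],.118-q[1],.095-p[2]])*100).round(2))"
```

```text
clock: 1.43
tcp_pos: [0.6064, 0.1544, 0.1836]
orientation: [-0.591, 0.598, 0.382, -0.383]
wrist_force: [0.5, -1.3, 0.2]
gripper_width: 0.0005
t 1.43 gauge xy [-0.0268  0.124 ] z 0.1836 F [ 0.51 -1.28  0.23] w 0.0005
tool axes in gauge
 [[ 0.016  0.007 -1.   ]
 [ 1.    -0.006  0.016]
 [-0.006 -1.    -0.007]]
to start (cm, tool): [-0.51  8.88 -2.63]
```

```bash
python3 -m pendant '1 0 0 0 0 0 0;1 0 0 0 0 0 0'
python3 - <<'E'
from h import *
from rig import imaging
s,A,q,p=tool()
print('to start (cm, tool):',(A.T@np.array([-q[0],.118-q[1],.095-p[2]])*100).round(2))
f=imaging.grab_frame("side");c=cv2.resize(f["pixels"][80:280,200:420],None,fx=3,fy=3);cv2.imwrite("pics/s1.png",c)
E
```

```text
clock: 1.6
tcp_pos: [0.6003, 0.1671, 0.1836]
orientation: [0.592, -0.591, -0.387, 0.388]
wrist_force: [-0.1, 1.1, -0.3]
gripper_width: 0.0006
t 1.6 gauge xy [-0.0374  0.1332] z 0.1836 F [-0.1   1.12 -0.33] w 0.0006
tool axes in gauge
 [[-0.002 -0.002 -1.   ]
 [ 1.    -0.    -0.002]
 [-0.    -1.     0.002]]
to start (cm, tool): [-1.53  8.86 -3.76]
```

View pics/s1.png

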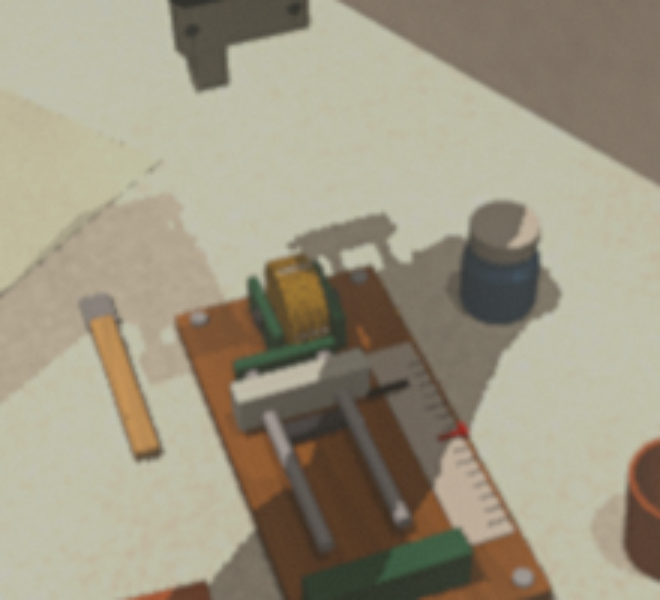

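The side picture shows the shut fingers above and behind the wheel, with nothing moved and the tool x aligned with gauge y. Next I go to the start point above the wheel.

```bash
python3 -m pendant '1 -0.4 0 -1 0 0 0;1 -0.4 0 -1 0 0 0;1 -0.4 2 -1 0 0 0;1 -0.33 3 -0.76 0 0 0;1 0 2.5 0 0 0 0;1 0 1.36 0 0 0 0;1 0 0 0 0 0 0;1 0 0 0 0 0 0'
python3 - <<'E'
from h import *
from rig import imaging
s,A,q,p=tool()
f=imaging.grab_frame("side");c=cv2.resize(f["pixels"][100:250,220:370],None,fx=4,fy=4);cv2.imwrite("pics/s2.png",c)
E
```

```text
clock: 2.32
tcp_pos: [0.6293, 0.1375, 0.0953]
orientation: [0.591, -0.591, -0.387, 0.388]
wrist_force: [0.6, -0.2, 0.4]
gripper_width: 0.0003
t 2.32 gauge xy [0.001  0.1177] z 0.0953 F [ 0.57 -0.22  0.37] w 0.0003
tool axes in gauge
 [[-0.001 -0.001 -1.   ]
 [ 1.    -0.001 -0.001]
 [-0.001 -1.     0.001]]
```

View pics/s2.png

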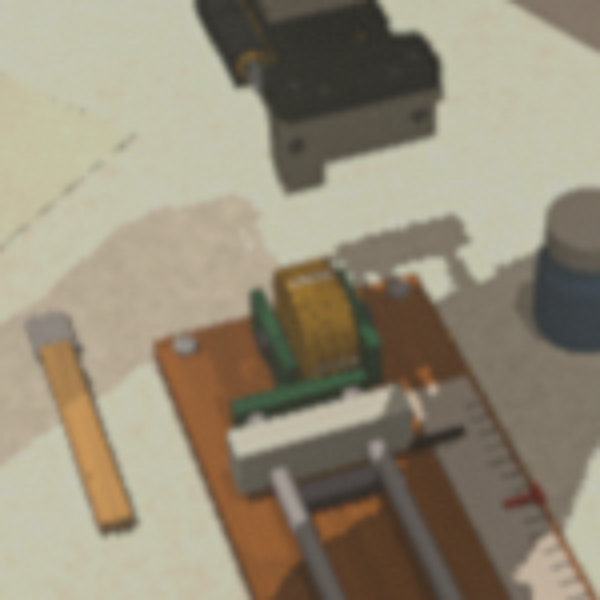

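Run:
```python
from h import *
from rig import imaging
s,A,q,p=tool()
f=imaging.grab_frame("side");print(proj(f,[p,p+[0,0,.03],[.6213,.1217,.082]]))
print(deproj(f,[(294,143),(296,146)]))
t=imaging.grab_frame("top");cv2.imwrite("pics/t2.png",t["pixels"]);print(proj(t,[p]))
c=f["pixels"].copy();cv2.imwrite("pics/s3.png",c)
```

```text
t 2.37 gauge xy [0.0017 0.1184] z 0.0966 F [-0.62  0.66  0.26] w 0.0007
tool axes in gauge
 [[-0.001  0.001 -1.   ]
 [ 1.     0.001 -0.001]
 [ 0.001 -1.    -0.001]]
[[294.79250192 158.1891064 ]
 [294.17301408 146.6457992 ]
 [297.33802147 169.72372381]]
[[0.62028721 0.12628477 0.14868713]
 [0.62854633 0.13051148 0.13369459]]
[[227.89351264 164.12714324]]
```

View pics/s3.png

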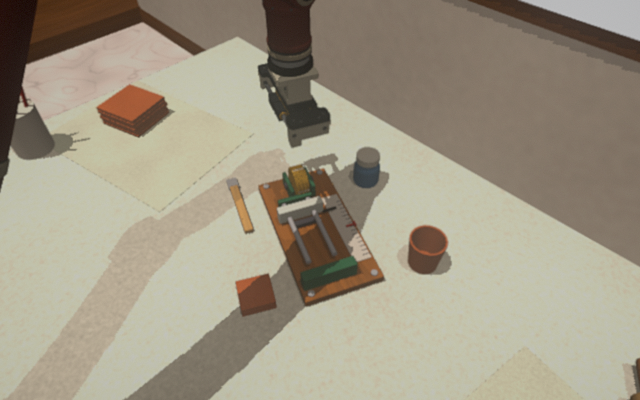

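View pics/t2.png

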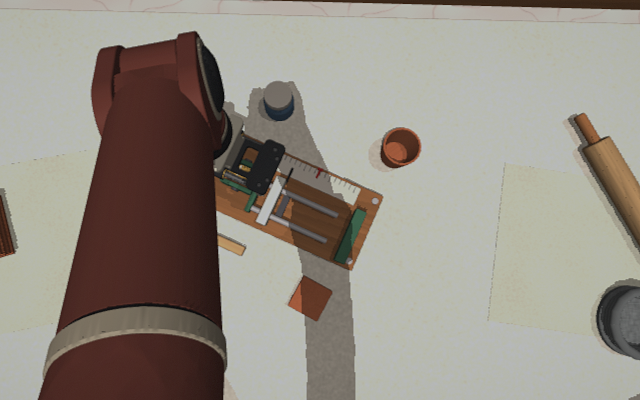

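Run:
```python
from h import *
from rig import imaging
f=imaging.grab_frame("side")
uv=[(u,v) for u in (292,296,300) for v in range(132,176,3)]
G=np.load("g.npz");P=deproj(f,uv)
for a,b in zip(uv,P): print(a,f["pixels"][a[1],a[0]],(G["R"].T@(b[:2]-G["t"])).round(4),b[2].round(4))
c=cv2.resize(f["pixels"][60:190,240:370],None,fx=4.5,fy=4.5,interpolation=cv2.INTER_CUBIC);cv2.imwrite("pics/s4.png",cv2.convertScaleAbs(c,alpha=1.5,beta=10))
```

```text
(292, 132) [74 86 92] [-0.0288  0.0272] 0.2407
(292, 135) [60 69 72] [-0.0273  0.0332] 0.2295
(292, 138) [73 85 90] [-0.0275  0.0333] 0.2232
(292, 141) [67 80 86] [-0.0279  0.033 ] 0.2172
(292, 144) [70 83 88] [-0.0065  0.1047] 0.1467
(292, 147) [137 155 158] [0.0401 0.26  ] -0.0011
(292, 150) [170 194 195] [0.036  0.2479] 0.0008
(292, 153) [167 191 194] [0.0327 0.2385] 0.0004
(292, 156) [176 195 195] [0.0291 0.2278] 0.0013
(292, 159) [174 196 196] [0.0255 0.2174] 0.0021
(292, 162) [172 195 196] [0.0223 0.2081] 0.0019
(292, 165) [159 178 183] [0.0196 0.2004] 0.0004
(292, 168) [ 44  92 122] [-0.0083  0.1084] 0.0821
(292, 171) [ 71 126 159] [-0.0113  0.0994] 0.083
(292, 174) [ 46  82 106] [-0.0118  0.0991] 0.0752
(296, 132) [73 86 91] [-0.0202  0.0331] 0.2338
(296, 135) [66 76 81] [-0.0204  0.0332] 0.2275
(296, 138) [72 84 89] [-0.0213  0.0312] 0.2229
(296, 141) [69 82 88] [0.0013 0.1038] 0.1523
(296, 144) [67 79 85] [0.0013 0.1045] 0.1444
(296, 147) [168 189 189] [0.0481 0.2545] 0.0008
(296, 150) [170 195 194] [0.0443 0.2434] 0.0019
(296, 153) [172 194 193] [0.0415 0.2356] 0.0
(296, 1
[... 351 characters left out ...]
84 90] [-0.0137  0.0321] 0.2326
(300, 135) [70 82 87] [-0.0141  0.0315] 0.2269
(300, 138) [70 84 89] [-0.0138  0.0329] 0.2194
(300, 141) [75 88 94] [0.0092 0.1038] 0.1499
(300, 144) [ 92 104 107] [-0.2007 -0.537 ] 0.7199
(300, 147) [175 197 197] [0.057  0.2517] 0.0003
(300, 150) [174 194 194] [0.0534 0.2416] 0.0005
(300, 153) [176 194 195] [0.05   0.2321] 0.0002
(300, 156) [172 195 194] [0.0459 0.2204] 0.0021
(300, 159) [175 194 194] [0.0426 0.2111] 0.0018
(300, 162) [170 193 194] [0.0397 0.2033] 0.0003
(300, 165) [ 59 104 133] [0.01   0.1124] 0.0805
(300, 168) [ 89 110 126] [0.0068 0.1033] 0.0814
(300, 171) [ 49  99 130] [0.0047 0.0977] 0.0789
(300, 174) [ 48 106 139] [0.0019 0.0901] 0.0785
```

View pics/s4.png

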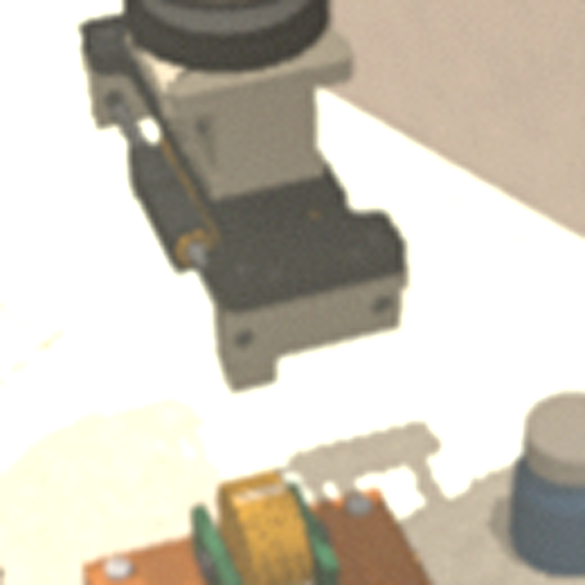

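The side picture shows the fingertip's lower edge at about (296,146). Depth puts that near z 0.14, but the reported TCP z is 0.096, so the two disagree. I'll measure the discrepancy properly before pressing.

Run:
```python
from h import *
from rig import imaging,status
s,A,q,p=tool()
f=imaging.grab_frame("side")
G=np.load("g.npz")
def cloud(f):
    z=f["range_z"];v,u=np.nonzero(z>0);n=cv2.undistortPoints(np.c_[u,v].astype(float).reshape(-1,1,2),f["intrinsics"],f["dist_coeffs"])[:,0]
    P=(np.c_[n,np.ones(len(n))]*z[v,u][:,None])@f["pose"][:3,:3].T+f["pose"][:3,3]
    P[:,:2]=(P[:,:2]-G["t"])@G["R"];return P,u,v
for n in("side","top"):
    P,u,v=cloud(imaging.grab_frame(n))
    m=(abs(P[:,0])<.06)&(P[:,1]>.0)&(P[:,1]<.25)&(P[:,2]>.09)&(P[:,2]<.3)
    Q=P[m];print(n,m.sum(),Q.min(0),Q.max(0))
    h,e=np.histogram(Q[:,2],np.arange(.09,.3,.01))
    for k in range(len(h)):
        b=Q[(Q[:,2]>=e[k])&(Q[:,2]<e[k+1])]
        if len(b):print(e[k].round(3),len(b),b[:,:2].min(0).round(3),b[:,:2].max(0).round(3))
```

```text
t 2.52 gauge xy [0.0018 0.1187] z 0.0975 F [-0.47 -0.8  -0.99] w 0.0005
tool axes in gauge
 [[-0.001  0.003 -1.   ]
 [ 1.     0.002 -0.001]
 [ 0.002 -1.    -0.003]]
side 2941 [-0.03430636  0.02222778  0.13332914] [0.03751867 0.21092193 0.29996527]
0.13 12 [-0.007  0.106] [0.008 0.128]
0.14 34 [-0.007  0.101] [0.01  0.132]
0.15 17 [-0.007  0.103] [0.01  0.134]
0.21 72 [-0.033  0.031] [0.037 0.202]
0.22 290 [-0.034  0.03 ] [0.037 0.2  ]
0.23 443 [-0.034  0.027] [0.038 0.204]
0.24 313 [-0.034  0.024] [0.037 0.206]
0.25 1065 [-0.034  0.022] [0.037 0.211]
0.26 235 [-0.03   0.024] [0.034 0.206]
0.27 144 [-0.022  0.076] [0.02  0.112]
0.28 134 [-0.019  0.075] [0.021 0.094]
top 2224 [-0.03466823  0.02264388  0.21743338] [0.03691343 0.09832902 0.29994876]
0.21 2 [-0.034  0.031] [-0.034  0.036]
0.22 33 [-0.035  0.033] [0.037 0.098]
0.23 238 [-0.035  0.025] [0.037 0.098]
0.24 38 [-0.034  0.023] [0.036 0.093]
0.25 1616 [-0.034  0.023] [0.037 0.084]
0.26 92 [-0.03   0.023] [0.03  0.083]
0.27 58 [-0.019  0.076] [0.02  0.081]
0.28 60 [-0.019  0.076] [0.02  0.077]
```

```bash
python3 -m pendant '1 0 0 0 0 0 0;1 0 0 0 0 0 0;1 0 0 0 0 0 0'
python3 - <<'E'
from h import *
from rig import imaging,status
f=pickle.load(open("side0.pkl","rb"))
print("s1 TCP proj",proj(f,[[.6003,.1671,.1836],[.6003,.1671,.2196]]))
s,A,q,p=tool();print(s["joints"].round(4),s["joint_vel"].round(3))
G=np.load("g.npz")
f=imaging.grab_frame("side");z=f["range_z"];v,u=np.nonzero(z>0);n=cv2.undistortPoints(np.c_[u,v].astype(float).reshape(-1,1,2),f["intrinsics"],f["dist_coeffs"])[:,0]
P=(np.c_[n,np.ones(len(n))]*z[v,u][:,None])@f["pose"][:3,:3].T+f["pose"][:3,3]
P[:,:2]=(P[:,:2]-G["t"])@G["R"]
m=(abs(P[:,0])<.06)&(P[:,1]>.0)&(P[:,1]<.25)&(P[:,2]>.09)&(P[:,2]<.16);print(P[m].min(0),P[m].max(0))
E
```

```text
clock: 2.92
tcp_pos: [0.6292, 0.1378, 0.0959]
orientation: [-0.591, 0.591, 0.388, -0.387]
wrist_force: [-0.5, 0.6, -0.1]
gripper_width: 0.0002
s1 TCP proj [[270.12819662 123.07634148]
 [268.50768334 106.88435355]]
t 2.92 gauge xy [0.0008 0.118 ] z 0.0959 F [-0.5   0.63 -0.07] w 0.0002
tool axes in gauge
 [[-0.  0. -1.]
 [ 1.  0. -0.]
 [ 0. -1. -0.]]
[-0.275   0.6928  0.0439  1.5463 -0.0357  0.9031  0.941 ] [ 0.     0.004 -0.001  0.002 -0.    -0.    -0.001]
[-0.00850917  0.10066018  0.13092931] [0.00934419 0.13262875 0.15270112]
```

Both cameras and the given hand dimensions put the tip at about z 0.132, 35 mm above the reported TCP. In x and y they agree with the report. I'll descend in guarded steps, using the force reading and picture depth to find contact.

```bash
cat >> h.py <<'E'
def tip():
    from rig import imaging
    G=np.load("g.npz")
    f=imaging.grab_frame("side");z=f["range_z"];v,u=np.nonzero(z>0);n=cv2.undistortPoints(np.c_[u,v].astype(float).reshape(-1,1,2),f["intrinsics"],f["dist_coeffs"])[:,0]
    P=(np.c_[n,np.ones(len(n))]*z[v,u][:,None])@f["pose"][:3,:3].T+f["pose"][:3,3]
    P[:,:2]=(P[:,:2]-G["t"])@G["R"]
    m=(abs(P[:,0])<.06)&(P[:,1]>.05)&(P[:,1]<.25)&(P[:,2]>.0845)&(P[:,2]<.16);print("tip cloud",P[m].min(0).round(4),P[m].max(0).round(4))
    return f
E
python3 -m pendant '1 0 0.4 0 0 0 0;1 0 0.4 0 0 0 0;1 0 0.4 0 0 0 0;1 0 0 0 0 0 0'; python3 -c "
from h import *
tool();tip()"
```

```text
clock: 3.3
tcp_pos: [0.6282, 0.1376, 0.0823]
orientation: [0.592, -0.591, -0.387, 0.388]
wrist_force: [0.1, -0.0, 0.0]
gripper_width: 0.0006
t 3.3 gauge xy [-0.      0.1173] z 0.0823 F [ 0.11 -0.05  0.02] w 0.0006
tool axes in gauge
 [[-0.    -0.002 -1.   ]
 [ 1.    -0.002 -0.   ]
 [-0.002 -1.     0.002]]
tip cloud [-0.0088  0.1008  0.1176] [0.0089 0.1314 0.1393]
```

There's no force, and the picture puts the tip at 0.1176 with 0.0823 reported. The 35 mm offset holds, so I keep going down.

```bash
python3 -m pendant '1 0 0.5 0 0 0 0;1 0 0.5 0 0 0 0;1 0 0.5 0 0 0 0;1 0 0.5 0 0 0 0;1 0 0.4 0 0 0 0;1 0 0 0 0 0 0'; python3 -c "
from h import *
tool();f=tip();cv2.imwrite('pics/s5.png',cv2.convertScaleAbs(cv2.resize(f['pixels'][100:230,240:370],None,fx=4.5,fy=4.5,interpolation=cv2.INTER_CUBIC),alpha=1.5))"
```

```text
clock: 3.85
tcp_pos: [0.6283, 0.1376, 0.0584]
orientation: [0.592, -0.591, -0.387, 0.388]
wrist_force: [-0.5, 0.2, -0.2]
gripper_width: 0.0002
t 3.85 gauge xy [1.000e-04 1.174e-01] z 0.0584 F [-0.53  0.19 -0.23] w 0.0002
tool axes in gauge
 [[-0.    -0.002 -1.   ]
 [ 1.    -0.001 -0.   ]
 [-0.001 -1.     0.002]]
tip cloud [-0.01    0.091   0.0846] [0.01   0.1313 0.1121]
```

View pics/s5.png

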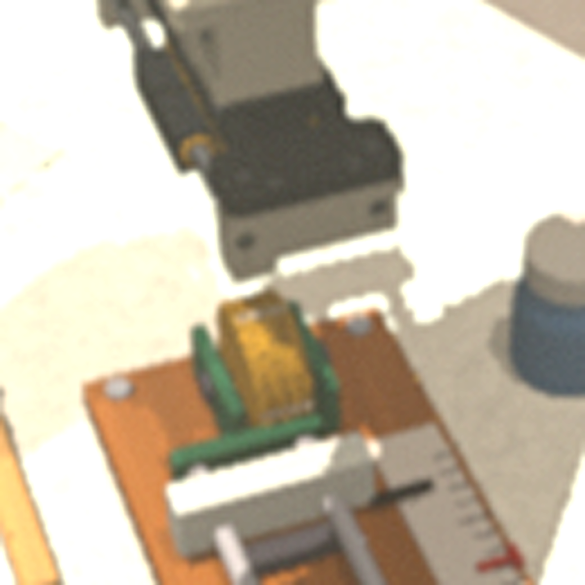

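The fingertip (about pixel (245,270) in the crop) hovers just above the wheel. Its leading part is at gauge y 0.101, over the apex. I'll make the last descent slowly.

```bash
python3 -m pendant '1 0 0.35 0 0 0 0;1 0 0.35 0 0 0 0;1 0 0.2 0 0 0 0;1 0 0 0 0 0 0'; python3 -m pendant '1 0 0.15 0 0 0 0;1 0 0 0 0 0 0';python3 -m pendant '1 0 0.15 0 0 0 0;1 0 0 0 0 0 0'
```

```text
clock: 4.23
tcp_pos: [0.6288, 0.1377, 0.0502]
orientation: [0.592, -0.591, -0.387, 0.388]
wrist_force: [0.3, 0.0, 0.1]
gripper_width: 0.0007
clock: 4.4
tcp_pos: [0.6291, 0.1378, 0.0491]
orientation: [0.591, -0.591, -0.387, 0.388]
wrist_force: [0.0, -0.4, 0.8]
gripper_width: 0.0004
clock: 4.57
tcp_pos: [0.6291, 0.1378, 0.0476]
orientation: [0.591, -0.591, -0.387, 0.388]
wrist_force: [0.4, 0.3, 0.6]
gripper_width: 0.001
```

```bash
python3 -m pendant '1 0 0.15 0 0 0 0;1 0 0 0 0 0 0';python3 -m pendant '1 0 0.15 0 0 0 0;1 0 0 0 0 0 0'; python3 -m pendant '1 0 0.1 0 0 0 0;1 0 0 0 0 0 0'
```

```text
clock: 4.73
tcp_pos: [0.6292, 0.1378, 0.0461]
orientation: [-0.591, 0.591, 0.388, -0.388]
wrist_force: [-0.9, 0.7, -0.2]
gripper_width: 0.0004
clock: 4.9
tcp_pos: [0.6294, 0.138, 0.045]
orientation: [-0.591, 0.591, 0.388, -0.387]
wrist_force: [-0.6, 0.3, 2.7]
gripper_width: 0.0009
clock: 5.07
tcp_pos: [0.6297, 0.1385, 0.0443]
orientation: [0.591, -0.591, -0.388, 0.387]
wrist_force: [-1.2, -0.0, 3.6]
gripper_width: 0.0005
```

Contact came at reported z about 0.0457, with about 4 N now. I'll press a little more and do the first stroke, with the tool's −x taking the wheel's top towards gauge −y.

```bash
python3 -m pendant '1 -0.2 0.05 0 0 0 0;1 -0.4 0 0 0 0 0;1 -0.4 0 0 0 0 0;1 -0.4 0 0 0 0 0'; python3 -m pendant '1 -0.4 0 0 0 0 0;1 -0.4 0 0 0 0 0;1 -0.4 0 0 0 0 0;1 -0.4 0 0 0 0 0;1 0 0 0 0 0 0'; python3 -c "
from h import *
tool();f=tip();cv2.imwrite('pics/s6.png',cv2.convertScaleAbs(cv2.resize(f['pixels'][140:290,250:400],None,fx=4,fy=4,interpolation=cv2.INTER_CUBIC),alpha=1.5))"
```

```text
clock: 5.4
tcp_pos: [0.6246, 0.1269, 0.0449]
orientation: [0.592, -0.591, -0.389, 0.386]
wrist_force: [-0.8, 1.5, 9.0]
gripper_width: 0.0005
clock: 5.82
tcp_pos: [0.6162, 0.1083, 0.0438]
orientation: [-0.591, 0.592, 0.386, -0.388]
wrist_force: [-2.6, -1.2, 5.3]
gripper_width: 0.0004
t 5.82 gauge xy [0.0007 0.0857] z 0.0438 F [-2.6  -1.17  5.32] w 0.0004
tool axes in gauge
 [[ 0.001 -0.001 -1.   ]
 [ 1.    -0.002  0.001]
 [-0.002 -1.     0.001]]
tip cloud [-0.0081  0.0714  0.0869] [0.0105 0.0968 0.1054]
```

View pics/s6.png

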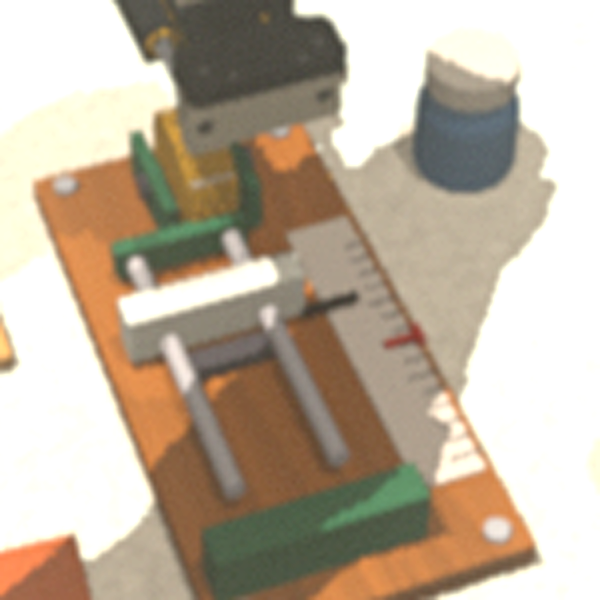

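The fence has closed in: the pointer tip is now at crop (355,297) and the mark at (386,343)–(412,337). I'll measure the gap.

```bash
cat >> h.py <<'E'
def sg(f,uv,z):
    G=np.load("g.npz");return (atz(f,uv,z)[:,:2]-G["t"])@G["R"]
E
python3 - <<'E'
from h import *
f=pickle.load(open("side0.pkl","rb"))
su=lambda x,y:((x+.5)/4-.5+250,(y+.5)/4-.5+140)
print(sg(f,[su(355,297),su(310,307)],.0295),sg(f,[su(387,343),su(412,337)],.0195))
E
```

```text
[[0.04993921 0.00545355]
 [0.02697612 0.00747776]] [[ 0.05660503 -0.01960261]
 [ 0.06948417 -0.02055448]]
```

The pointer moved 17 mm and about 26 mm remain. I lift, go back and repeat.

```bash
python3 -m pendant '1 0 -0.6 0 0 0 0;1 0 -0.6 0 0 0 0;1 1 0 0 0 0 0;1 1.2 0 0 0 0 0;1 1 0 0 0 0 0;1 0 0 0 0 0 0;1 0 0 0 0 0 0'; python3 -c "
from h import *
tool()"; python3 -m pendant '1 0 0.5 0 0 0 0;1 0 0.4 0 0 0 0;1 0 0.1 0 0 0 0;1 0 0.1 0 0 0 0;1 0 0 0 0 0 0;1 0 0 0 0 0 0'; python3 -c "
from h import *
tool()"
```

```text
clock: 6.45
tcp_pos: [0.6297, 0.1416, 0.0546]
orientation: [0.591, -0.591, -0.388, 0.389]
wrist_force: [-0.1, 0.3, -0.6]
gripper_width: 0.0005
t 6.45 gauge xy [-0.0003  0.1216] z 0.0546 F [-0.07  0.28 -0.62] w 0.0005
tool axes in gauge
 [[-0.003 -0.001 -1.   ]
 [ 1.     0.    -0.003]
 [ 0.    -1.     0.001]]
clock: 6.95
tcp_pos: [0.6301, 0.1394, 0.0445]
orientation: [-0.591, 0.592, 0.387, -0.387]
wrist_force: [0.7, -0.3, 1.9]
gripper_width: 0.0007
t 6.95 gauge xy [0.001  0.1198] z 0.0445 F [ 0.67 -0.28  1.93] w 0.0007
tool axes in gauge
 [[ 0.  0. -1.]
 [ 1.  0.  0.]
 [ 0. -1. -0.]]
```

```bash
python3 -m pendant '1 -0.2 0.05 0 0 0 0;1 -0.4 0 0 0 0 0;1 -0.4 0 0 0 0 0;1 -0.4 0 0 0 0 0'; python3 -m pendant '1 -0.4 0 0 0 0 0;1 -0.4 0 0 0 0 0;1 -0.4 0 0 0 0 0;1 -0.4 0 0 0 0 0;1 0 0 0 0 0 0';  python3 -c "
from h import *
tool();f=tip();cv2.imwrite('pics/s7.png',cv2.convertScaleAbs(cv2.resize(f['pixels'][140:290,250:400],None,fx=4,fy=4,interpolation=cv2.INTER_CUBIC),alpha=1.5))"
```

```text
clock: 7.28
tcp_pos: [0.6252, 0.1283, 0.0452]
orientation: [0.592, -0.591, -0.389, 0.387]
wrist_force: [-0.6, 2.9, 7.9]
gripper_width: 0.0007
clock: 7.7
tcp_pos: [0.6171, 0.11, 0.0445]
orientation: [-0.591, 0.592, 0.386, -0.388]
wrist_force: [-1.6, -0.8, 6.2]
gripper_width: 0.0007
t 7.7 gauge xy [0.0008 0.0876] z 0.0445 F [-1.59 -0.75  6.21] w 0.0007
tool axes in gauge
 [[ 0.001 -0.001 -1.   ]
 [ 1.    -0.002  0.001]
 [-0.002 -1.     0.001]]
tip cloud [-0.0081  0.071   0.0858] [0.0058 0.1018 0.1077]
```

View pics/s7.png

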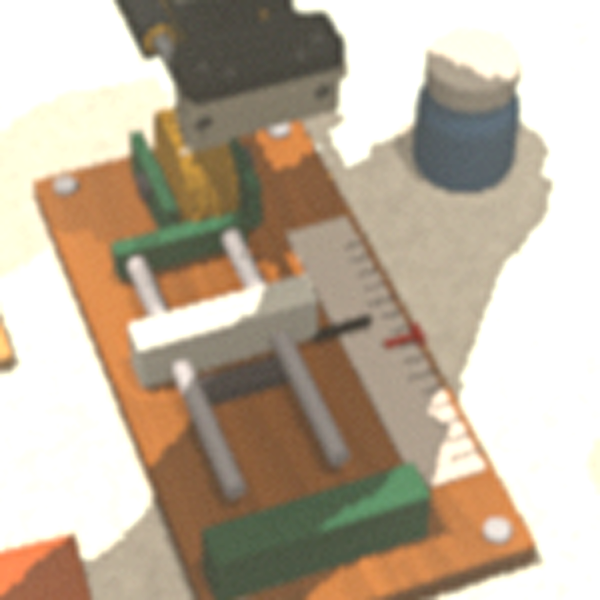

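The pointer tip is now at crop (369,321) with the mark at (386,343). I lift, go back and measure from both cameras.

```bash
python3 -m pendant '1 0 -0.6 0 0 0 0;1 0 -0.6 0 0 0 0;1 1 0 0 0 0 0;1 1.2 0 0 0 0 0;1 1 0 0 0 0 0;1 0 0 0 0 0 0;1 0 0 0 0 0 0'
python3 - <<'E'
from h import *
from rig import imaging
tool()
for n,(x,y,w,h) in {"top":(260,150,90,70),"side":(310,190,70,60)}.items():
    f=imaging.grab_frame(n);pickle.dump(f,open(n+"1.pkl","wb"))
    cv2.imwrite(f"pics/{n}8.png",cv2.convertScaleAbs(cv2.resize(f["pixels"][y:y+h,x:x+w],None,fx=8,fy=8,interpolation=cv2.INTER_CUBIC),alpha=1.8))
E
```

```text
clock: 8.33
tcp_pos: [0.6305, 0.1434, 0.0551]
orientation: [0.591, -0.591, -0.388, 0.389]
wrist_force: [-0.4, -0.3, -0.5]
gripper_width: 0.0002
t 8.33 gauge xy [-0.0003  0.1236] z 0.0551 F [-0.4  -0.33 -0.55] w 0.0002
tool axes in gauge
 [[-0.003 -0.001 -1.   ]
 [ 1.    -0.    -0.003]
 [-0.    -1.     0.001]]
```

View pics/top8.png

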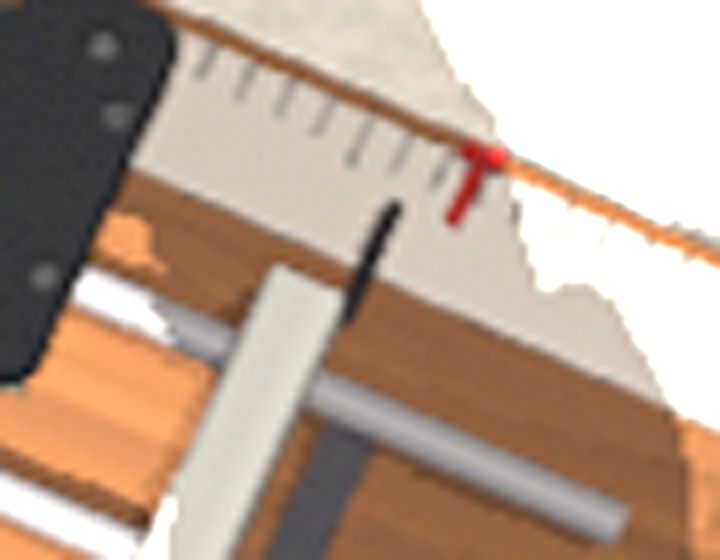

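View pics/side8.png

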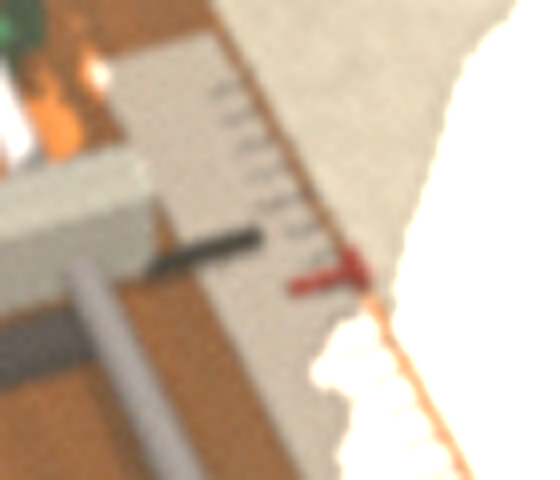

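Run:
```python
from h import *
t=pickle.load(open("top1.pkl","rb"));s=pickle.load(open("side1.pkl","rb"))
T=lambda x,y:((x+.5)/8-.5+260,(y+.5)/8-.5+150)
S=lambda x,y:((x+.5)/8-.5+310,(y+.5)/8-.5+190)
for z in(.0295,.032): print(z,"top",sg(t,[T(394,205),T(350,315)],z)[:,1],"side",sg(s,[S(258,238),S(155,268)],z)[:,1])
print("mark top",sg(t,[T(455,218),T(480,166)],.019)[:,1],"side",sg(s,[S(293,287),S(345,275)],.019)[:,1])
```

```text
0.0295 top [-0.00843288 -0.00950207] side [-0.00982078 -0.00951105]
0.032 top [-0.0085494  -0.00961524] side [-0.01172987 -0.01142126]
mark top [-0.02200106 -0.02239773] side [-0.01924515 -0.02037473]
```

The top view gives 13.2 mm remaining and the side view 10.2 mm. The top view looks almost straight down, so it depends least on the assumed height and I weight it more. I'll do a 2.2 cm stroke, which should close about 11 mm, then look again.

```bash
python3 -m pendant '1 -0.3 0.5 0 0 0 0;1 -0.2 0.4 0 0 0 0;1 0 0.1 0 0 0 0;1 0 0.1 0 0 0 0;1 0 0 0 0 0 0;1 0 0 0 0 0 0'; python3 -c "
from h import *
tool()"; python3 -m pendant '1 -0.2 0.05 0 0 0 0;1 -0.4 0 0 0 0 0;1 -0.4 0 0 0 0 0;1 -0.4 0 0 0 0 0;1 -0.4 0 0 0 0 0;1 -0.4 0 0 0 0 0;1 0 0 0 0 0 0;1 0 0 0 0 0 0'; python3 -m pendant '1 0 -0.6 0 0 0 0;1 0 -0.6 0 0 0 0;1 1 0 0 0 0 0;1 1.2 0 0 0 0 0;1 0 0 0 0 0 0;1 0 0 0 0 0 0'
python3 - <<'E'
from h import *
from rig import imaging
tool()
for n,(x,y,w,h) in {"top":(260,150,90,70),"side":(310,190,70,60)}.items():
    f=imaging.grab_frame(n);pickle.dump(f,open(n+"2.pkl","wb"))
    cv2.imwrite(f"pics/{n}9.png",cv2.convertScaleAbs(cv2.resize(f["pixels"][y:y+h,x:x+w],None,fx=8,fy=8,interpolation=cv2.INTER_CUBIC),alpha=1.8))
E
```

```text
clock: 8.93
tcp_pos: [0.6291, 0.1369, 0.0452]
orientation: [-0.591, 0.592, 0.388, -0.387]
wrist_force: [-0.6, -0.3, 3.6]
gripper_width: 0.0007
t 8.93 gauge xy [0.0011 0.1171] z 0.0452 F [-0.56 -0.31  3.6 ] w 0.0007
tool axes in gauge
 [[-0.     0.001 -1.   ]
 [ 1.     0.    -0.   ]
 [ 0.    -1.    -0.001]]
clock: 9.6
tcp_pos: [0.6197, 0.1158, 0.0452]
orientation: [-0.591, 0.592, 0.387, -0.388]
wrist_force: [-1.4, -1.1, 7.6]
gripper_width: 0.0008
clock: 10.1
tcp_pos: [0.6284, 0.139, 0.0555]
orientation: [0.591, -0.59, -0.388, 0.389]
wrist_force: [-0.6, -0.0, -0.3]
gripper_width: 0.0006
t 10.1 gauge xy [-0.0004  0.1187] z 0.0555 F [-0.62 -0.   -0.32] w 0.0006
tool axes in gauge
 [[-0.003 -0.001 -1.   ]
 [ 1.     0.    -0.003]
 [ 0.    -1.     0.001]]
```

View pics/top9.png

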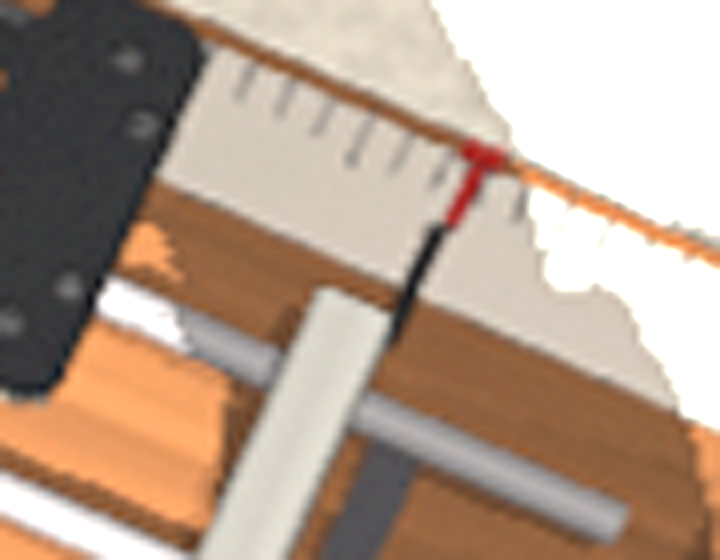

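View pics/side9.png

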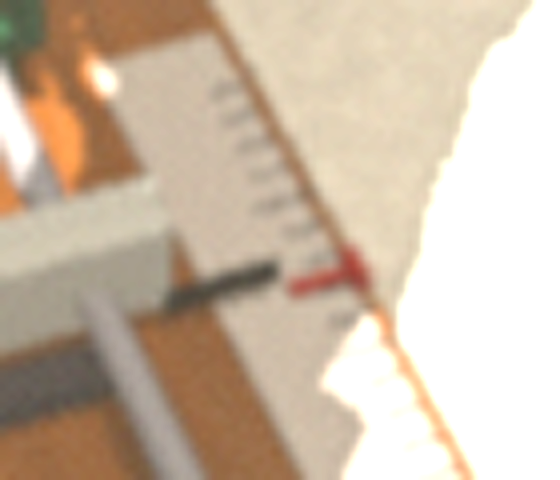

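```bash
cat >> h.py <<'E'
def gap(f,boxp,boxm,zp=.0295,zm=.019):
    px=f["pixels"].astype(float);B,Gc,Rr=px[...,0],px[...,1],px[...,2]
    hh,ww=B.shape;U,V=np.meshgrid(np.arange(ww),np.arange(hh))
    q=lambda z:sg(f,np.c_[U.ravel(),V.ravel()],z).reshape(hh,ww,2)
    Qp,Qm=q(zp),q(zm)
    sump=px.sum(2)
    inb=lambda Q,b:(Q[...,0]>b[0])&(Q[...,0]<b[1])&(Q[...,1]>b[2])&(Q[...,1]<b[3])
    red=np.clip(Rr-(B+Gc)/2-25,0,None)*inb(Qm,boxm)
    m=inb(Qp,boxp);bg=np.median(sump[m]);bl=np.clip(bg*0.75-sump,0,None)*m
    return (Qp[...,1]*bl).sum()/bl.sum(),(Qm[...,1]*red).sum()/red.sum(),bl.astype(bool).sum(),red.astype(bool).sum()
E
python3 - <<'E'
from h import *
P={0:.024,1:-.009,2:-.02}
for n in("top","side"):
  for k in(0,1,2):
    f=pickle.load(open(f"{n}{k}.pkl","rb"))
    for zp in(.0275,.0295,.0315):
      a=gap(f,(.034,.049,P[k]-.007,P[k]+.007),(.054,.066,-.029,-.013),zp)
      print(n,k,zp,np.round(a[:2],4),a[2:],"gap mm",round((a[0]-a[1])*1e3,2))
t=pickle.load(open("top2.pkl","rb"));s=pickle.load(open("side2.pkl","rb"))
T=lambda x,y:((x+.5)/8-.5+260,(y+.5)/8-.5+150)
S=lambda x,y:((x+.5)/8-.5+310,(y+.5)/8-.5+190)
print("hand top",sg(t,[T(437,230),T(400,330)],.0295)[:,1],sg(t,[T(455,218),T(480,166)],.019)[:,1],"side",sg(s,[S(273,270),S(172,300)],.0295)[:,1],sg(s,[S(293,287),S(345,275)],.019)[:,1])
# heights from depth: pointer, mark/scale
G=np.load("g.npz")
for n,uv in(("top",[T(437,232),T(420,268),T(460,210),T(350,330)]),("side",[S(265,272),S(240,278),S(310,284),S(100,210)])):
    f=t if n=="top" else s; p=deproj(f,uv); print(n,np.c_[(p[:,:2]-G["t"])@G["R"],p[:,2]].round(4).tolist())
E
```

```text
top 0 0.0275 [ 0.0245 -0.0219] (np.int64(23), np.int64(15)) gap mm 46.37
top 0 0.0295 [ 0.0242 -0.0219] (np.int64(22), np.int64(15)) gap mm 46.12
top 0 0.0315 [ 0.024  -0.0219] (np.int64(23), np.int64(15)) gap mm 45.92
top 1 0.0275 [-0.0082 -0.0219] (np.int64(18), np.int64(16)) gap mm 13.72
top 1 0.0295 [-0.0083 -0.0219] (np.int64(19), np.int64(16)) gap mm 13.62
top 1 0.0315 [-0.0084 -0.0219] (np.int64(20), np.int64(16)) gap mm 13.46
top 2 0.0275 [-0.0196 -0.0219] (np.int64(19), np.int64(16)) gap mm 2.3
top 2 0.0295 [-0.0196 -0.0219] (np.int64(18), np.int64(16)) gap mm 2.28
top 2 0.0315 [-0.0197 -0.0219] (np.int64(18), np.int64(16)) gap mm 2.21
side 0 0.0275 [ 0.025  -0.0193] (np.int64(11), np.int64(29)) gap mm 44.3
side 0 0.0295 [ 0.0234 -0.0193] (np.int64(10), np.int64(29)) gap mm 42.67
side 0 0.0315 [ 0.0218 -0.0193] (np.int64(10), np.int64(29)) gap mm 41.05
side 1 0.0275 [-0.0077 -0.0196] (np.int64(12), np.int64(15)) gap mm 11.86
side 1 0.0295 [-0.0092 -0.0196] (np.int64(11), np.int64(15)) gap mm 10.33
side 1 0.0315 [-0.0107 -0.0196] (np.int64(13), np.int64(15)) gap mm 8.88
side 2 0.0275 [-0.0193 -0.0196] (np.int64(12), np.int64(16)) gap mm 0.29
side 2 0.0295 [-0.0207 -0.0196] (np.int64(11), np.int64(16)) gap mm -1.14
side 2 0.0315 [-0.0221 -0.0196] (np.int64(13), np.int64(16)) gap mm -2.53
hand top [-0.01967713 -0.02123076] [-0.02200106 -0.02239773] side [-0.0204     -0.02019157] [-0.01924515 -0.02037473]
top [[0.0484, -0.0199, 0.0307], [0.0396, -0.0196, 0.0289], [0.0569, -0.0223, 0.0205], [0.0173, -0.0118, 0.0514]]
side [[0.0486, -0.0192, 0.0281], [0.0412, -0.021, 0.031], [0.0589, -0.0232, 0.0236], [0.0099, -0.0086, 0.0559]]
```

The top view gives +2.2 mm remaining and the side view between −1 and 0 (it also sees the pointer's front face, which biases it). The best estimate is +1 to +2 mm, so I'll nudge about 1.2 mm more, which is 2.5 mm of rim.

```bash
python3 -m pendant '1 -0.4 0.5 0 0 0 0;1 -0.3 0.4 0 0 0 0;1 0 0.1 0 0 0 0;1 0 0.1 0 0 0 0;1 0 0 0 0 0 0;1 0 0 0 0 0 0'; python3 -m pendant '1 -0.1 0.05 0 0 0 0;1 -0.15 0 0 0 0 0;1 0 0 0 0 0 0;1 0 0 0 0 0 0;1 0 0 0 0 0 0;1 0 -0.6 0 0 0 0;1 0 -1 0 0 0 0;1 0 -2 0 0 0 0';  python3 -m pendant '1 0 -3 0 0 0 0;1 2 -3 0 0 0 0;1 4 -2 0 0 0 0;1 4 0 0 0 0 0;1 4 0 0 0 0 0;1 4 0 0 0 0 0;1 4 0 0 0 0 0;1 0 0 0 0 0 0'
python3 - <<'E'
from h import *
from rig import imaging
tool()
for n,(x,y,w,h) in {"top":(260,150,90,70),"side":(310,190,70,60)}.items():
    f=imaging.grab_frame(n);pickle.dump(f,open(n+"3.pkl","wb"));cv2.imwrite(f"pics/{n}full3.png",f["pixels"])
    cv2.imwrite(f"pics/{n}10.png",cv2.convertScaleAbs(cv2.resize(f["pixels"][y:y+h,x:x+w],None,fx=8,fy=8,interpolation=cv2.INTER_CUBIC),alpha=1.3))
    for zp in(.0275,.0295):
      a=gap(f,(.034,.049,-.028,-.014),(.054,.066,-.029,-.013),zp);print(n,zp,np.round(a[:2],4),a[2:],"gap",round((a[0]-a[1])*1e3,2))
E
```

```text
clock: 10.7
tcp_pos: [0.626, 0.1301, 0.0461]
orientation: [-0.592, 0.592, 0.387, -0.387]
wrist_force: [0.0, 0.1, 5.1]
gripper_width: 0.0006
clock: 11.37
tcp_pos: [0.6227, 0.127, 0.0791]
orientation: [0.592, -0.591, -0.385, 0.389]
wrist_force: [0.3, 0.3, 0.9]
gripper_width: 0.0002
clock: 12.03
tcp_pos: [0.7099, 0.338, 0.1558]
orientation: [0.592, -0.587, -0.39, 0.39]
wrist_force: [-1.6, 1.7, -1.4]
gripper_width: 0.0011
t 12.03 gauge xy [-0.0052  0.3337] z 0.1558 F [-1.6   1.68 -1.43] w 0.0011
tool axes in gauge
 [[-0.01  -0.006 -1.   ]
 [ 1.     0.005 -0.01 ]
 [ 0.005 -1.     0.006]]
top 0.0275 [-0.0207 -0.0219] (np.int64(18), np.int64(15)) gap 1.18
top 0.0295 [-0.0208 -0.0219] (np.int64(17), np.int64(15)) gap 1.07
side 0.0275 [-0.0205 -0.0193] (np.int64(13), np.int64(27)) gap -1.23
side 0.0295 [-0.0222 -0.0193] (np.int64(15), np.int64(27)) gap -2.95
```

View pics/top10.png

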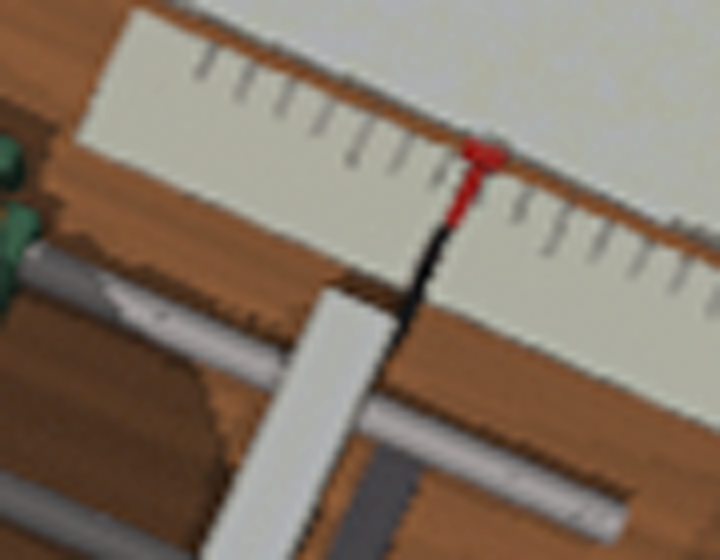

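View pics/side10.png

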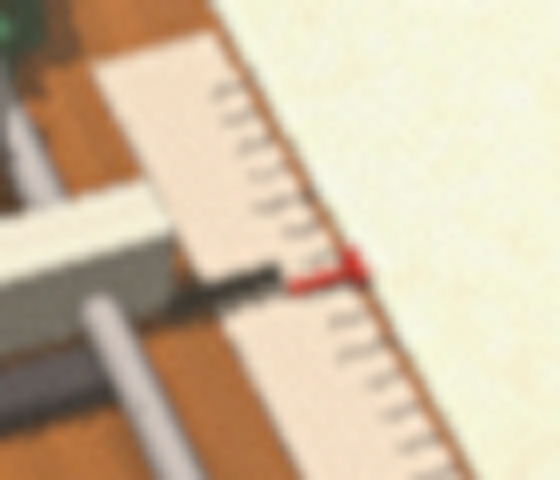

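View pics/sidefull3.png

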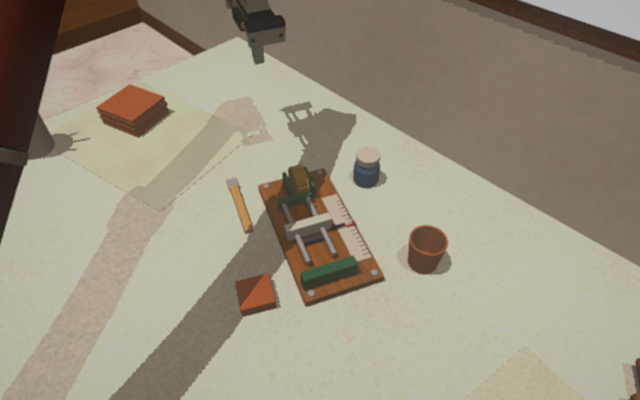

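The hand is clear and nothing was disturbed. The top view shows the pointer collinear with the mark (gap +1.1), while the side view says −1 to −3, partly because of the pointer's shadow. I'll settle this with depth heights and a check of the side calibration against the bed.

```bash
python3 -m pendant '1 0 0 0 0 0 0;1 0 0 0 0 0 0'
python3 - <<'E'
from h import *
G=np.load("g.npz")
for n in("top","side"):
    f=pickle.load(open(n+"3.pkl","rb"));z=f["range_z"];v,u=np.nonzero(z>0)
    nn=cv2.undistortPoints(np.c_[u,v].astype(float).reshape(-1,1,2),f["intrinsics"],f["dist_coeffs"])[:,0]
    P=(np.c_[nn,np.ones(len(nn))]*z[v,u][:,None])@f["pose"][:3,:3].T+f["pose"][:3,3];P[:,:2]=(P[:,:2]-G["t"])@G["R"]
    def reg(a,b,c,d,zlo=-.01,zhi=.1):
        m=(P[:,0]>a)&(P[:,0]<b)&(P[:,1]>c)&(P[:,1]<d)&(P[:,2]>zlo)&(P[:,2]<zhi);return m
    for nm,b in dict(scale1=(.042,.066,-.07,-.04),scale2=(.042,.066,-.01,.015),bed=(-.02,.02,-.11,-.09),bench=(.09,.15,-.1,.1),fencetop=(-.06,.02,-.018,.0,.05),greentop=(-.06,.06,-.16,-.1,.04),ptr=(.036,.048,-.026,-.015,.024,.04)).items():
        m=reg(*b);Q=P[m];print(n,nm,m.sum(),"z med",np.median(Q[:,2]).round(4),"y",Q[:,1].min().round(4),np.median(Q[:,1]).round(4),Q[:,1].max().round(4))
    x,y,w,h=(235,140,170,140) if n=="top" else (245,160,150,150)
E
python3 - <<'E'
from h import *
f=pickle.load(open("side3.pkl","rb"))
cv2.imwrite("pics/s11.png",cv2.resize(f["pixels"][165:305,250:390],None,fx=4,fy=4,interpolation=cv2.INTER_CUBIC))
G=np.load("g.npz")
c=[[a,b,.018] for a,b in((.075,.15),(-.075,.15),(-.075,-.15),(.075,-.15))]
c=np.array(c);c[:,:2]=c[:,:2]@G["R"].T+G["t"];p=proj(f,c);print("predicted corners in crop",((p-[250,165]+.5)*4-.5).round(0).tolist())
E
```

```text
clock: 12.3
tcp_pos: [0.7123, 0.3244, 0.1602]
orientation: [-0.591, 0.593, 0.386, -0.387]
wrist_force: [-0.3, -0.3, 0.3]
gripper_width: 0.0002
top scale1 208 z med 0.0191 y -0.0698 -0.0552 -0.0401
top scale2 171 z med 0.019 y -0.01 0.0023 0.0147
top bed 263 z med 0.0179 y -0.11 -0.1009 -0.0901
top bench 3503 z med -0.0003 y -0.0999 0.0086 0.1
top fencetop 392 z med 0.0545 y -0.018 -0.0105 -0.0028
top greentop 591 z med 0.0515 y -0.1299 -0.1192 -0.1093
top ptr 15 z med 0.0294 y -0.023 -0.0212 -0.0196
side scale1 160 z med 0.0194 y -0.07 -0.0548 -0.0402
side scale2 113 z med 0.0201 y -0.0098 0.0027 0.0148
side bed 7 z med 0.0505 y -0.1099 -0.1094 -0.1084
side bench 2635 z med 0.0005 y -0.1 0.008 0.1
side fencetop 312 z med 0.0553 y -0.018 -0.0104 -0.0003
side greentop 641 z med 0.0508 y -0.1313 -0.1224 -0.1078
side ptr 18 z med 0.0291 y -0.0216 -0.02 -0.016
predicted corners in crop [[294.0, 12.0], [29.0, 83.0], [225.0, 554.0], [542.0, 445.0]]
```

View pics/s11.png

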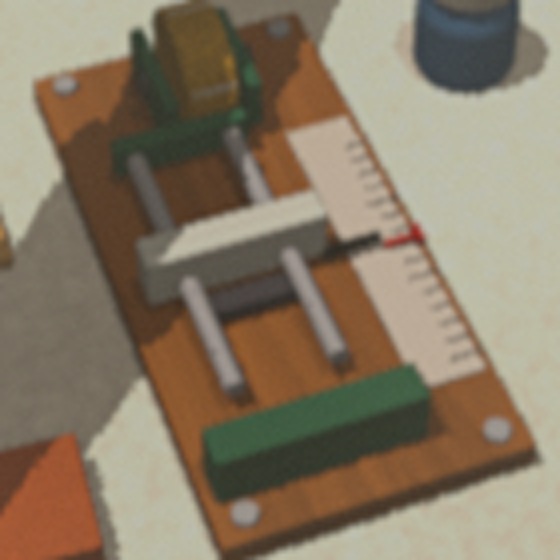

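With heights confirmed by depth (scale 0.019–0.020, pointer 0.029), the depth-picked pointer is at y −0.0212 in the top view and −0.0200 in the side view. The mark is at −0.0219 and −0.0193. The gap is therefore +0.7 and −0.7 mm, inside the 3 mm limit. The fence top is at 0.055, its rest height, and the hand is clear.

```bash
python3 -c "
from rig import job,status
s=status.sense();print(s['joint_vel'].round(3),s['wrist_force'].round(2))
print(job.finish_job())"
```

```text
[ 0.005 -0.011 -0.002 -0.    -0.005 -0.    -0.002] [-0.27 -0.31  0.34]
the job is handed in; nothing more can be done
None
```

I closed the sliding fence until its pointer stood in line with the red mark, then took the hand away and handed the job in at about 12.3 s. With the fingers shut, I used three strokes and a small nudge on top of the wheel. The highest force I read was about 9 N.

**Last checks:**
- **Alignment:** the two cameras disagree slightly on the remaining gap. Using the pixels whose depth matched the pointer's height, the top view gives +0.7 mm and the side view −0.7 mm.
- **Less certain readings:** a simpler colour-based measurement gave +1.1 mm from the top and −1.2 to −3.0 mm from the side. The side figure is thrown off by the pointer's shadow and its visible front face, so I trusted the top view more. I take the true gap to be within 3 mm, but the job gave no verdict.
- **Wheel and scene:** the fence top measured 54.5 and 55.3 mm against the 55 mm given, so the saddle looks to be at rest. The hand was well clear with no contact force, and by eye the jar, cup, tiles and wooden tool had not moved.

**TCP height mismatch:** the reported TCP height read about 35 mm lower than where the cameras saw the fingertip. I found contact with the wheel by camera and force instead.

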